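Pry open the turner's cutter case

ROBOT

A 6-joint arm with a two-finger parallel gripper is mounted at the origin on the work surface. World frame = base frame: x ahead of the robot, y to its left, z up, the work surface at z = 0. Lengths are in mm, angles in rad, forces in N, time in s.
With the tool pointing down it reaches from about 350 to 775 mm from the base axis. Payload 7.3 kg.
Tool frame: the origin (TCP) lies at the very end of the fingers, on their centre line; the grasp point (between the pads) lies r.grip_point_offset behind it (r.grip_point_offset is the distance from the TCP to the grasp point, in mm); z points along the fingers, x is the direction in which the jaws open and shut, and the axes are right-handed (so a half turn about z gives the same grasp; the last joint's range is limited). The gripper opens to 92 mm and grips with 3 to 60 N. Pads are 19 mm wide; open, the fingers measure 130 mm over their backs; the gripper's body (75 mm by 190 mm) begins 47 mm behind the grasp point.
Start: joints at [-1.484, 0.342, 1.524, -0, 1.275, -0.146], TCP at [121.14, -510.852, 226.741] pointing down, gripper open.
Joint ranges: [-2.53, 2.53], [-0.77, 2.02], [0.04, 2.7], [-1, 4.14], [0.28, 2.66], [-3.11, 3.11]. Speed limits (rad/s): [2.57, 2.57, 3.14, 3.14, 3.14, 3.14].

INTERFACE

Orientations are given as a 3x3 rotation matrix whose columns are the frame's x, y, z axes.
In Python, from plant import r, cams, ticket gives the robot as it stands.
- The arm moves only by the tool step_arm, never from a script. Its argument "increments" is one flat list of numbers, 4 for each row, row after row: the shift along the world's x, y, z in mm, then the turn about the world's z in degrees. A call has 1 to 10 rows; each row is the pose to reach, as a shift and turn from the pose commanded when the call began; what a row does not reach only later rows make up. A row lasts 1/8 s, in which the tool goes at most 62.5 mm and 10.7 degrees, less where a joint would pass 70% of its speed; a pose out of reach is approached as far as the arm can. A call with a gripper value outside its range is refused whole. "hand" is the closure, from 0 (fully open) to 1 (shut), set as the call begins (left out, the last holds). The fingers move at their own pace and stop on an object; "squeeze" is the grip in N (left out, the last holds). Time passes only in rows, so rows that repeat a pose let the fingers close. It gives the time, the measured TCP pose, the force and the opening at its end, in the units of the state.
- r.sense(): the state, without advancing time (a new reading comes with each control period).
- cams.get_image(name): name is "scene" or "top" or "wrist"; returns (picture, depth): 384x512x3 uint8, red, green, blue; 384x512 float32, mm along the optical axis (not along the pixel's ray), 0 where there is no reading.
- cams.calibration(name): a dict with "fx", "fy", "cx", "cy" (pixels), "R" (3x3) and "t" (3): a world point X has camera coordinates R X + t; the wrist camera has in their place "mount" (4x4, takes a point from camera to tool coordinates, whose origin is the TCP and whose axes are the tool frame's). Camera axes: x right, y down, z forward; pixel columns grow to the right and rows downward; lengths in mm; the calibration is good to about 2 mm. A picture is of the moment at which its call begins: read the wrist's pose just before it. calibration takes no time and is no camera call.
- ticket.sign_off(): hands the job in, once; it reports no verdict.
The state is a dict: "t": time; "joints": joint angles; "joint_vel": joint speeds; "joint_efforts": joint torques, N m; "position": TCP position; "orientation": TCP orientation; "wrist_force": force on the tool from outside, world axes, zero at the start; "wrist_torque": the same for the moment, N m; "width": opening from 0.0 (shut) to 1.0 (fully open).
Only numpy, scipy, OpenCV 4.12 (cv2) and the standard library are available. Lean on these libraries where they do the work, as an engineer would, in place of code of your own. Each camera call takes 0.05 s, during which the arm holds its last target.

TASK

The lid of the wooden cutter case is stuck shut and has no handle. Pick up the blue-handled flat pry blade (not the wood-handled gouge), slip the blade under the lid's overhanging front edge, lever the lid up with it until it stands open about 70 degrees or more, then lay the pry blade back down gently on the open bench. Open the case with the blade only, keeping the gripper and arm off it, and leave the gouge and the bowl alone.

Things in the scene. Friction and masses are not known exactly. Their poses are not given: they have to be found in the camera images.
- pry_grip (a point): flat pry blade, loose, 0.1 kg: blue handle 24 mm wide (y), 28 tall (z), x from -75 to +35 mm, brass ferrule, steel blade 28 mm wide, 3 thick, its tip at x = +120 mm. Point: where to grip it, mid-width and mid-height of the handle, 14 mm above the bench as it lies. x points along the blade to the tip, z up; the blade is level with this point, its mid-thickness at z = 0
- case: pale maple case fixed to the bench, 120 (x) by 160 (y) by 60 mm tall, walls 8 mm. Origin: centre of underside, z up; the front faces its own -x, brass hinges at +x. Middle of the front wall, right under the lid: a notch for the blade, cut through the wall, 70 mm wide (y -35 to +35), z from 44 to 60 mm. The inside is free above z = 30 mm
- lid (a joint): the case's red-brown lid, 8 mm thick, a pale strip along its front edge: 0 shut, grows as the front edge swings up, to 1.9 rad. In the case's frame: hinge line along y at x = 60, z = 60.5 mm; shut, its underside is at z = 60.5 and its front edge, over the full width, at x = -78 (18 mm beyond the front wall). About 3.5 N up at that edge moves it; the stiff hinge holds it where it is left
- gouge: bystander: turning gouge with a round brown wooden handle, brass ferrule and round dark steel shaft, 205 mm long, 28 mm tall, lying on the bench along its x axis, shaft to +x; origin on the bench under it, 95 mm from the handle's end
- bowl: bystander: small turned brown wooden bowl, 100 mm across and 45 mm tall, standing on the bench; origin at the centre of its underside
Mind the look-alikes: they are no part of the job. Of the things that look like the case, the larger one is meant.

How it is judged:
By the outcome, as a careful person would: the job done as asked, in the order asked, and still so for the second after the job is handed in, with the robot touching nothing.
It also fails if it takes over 45 s, if anything falls off the work surface, if the arm or the gripper's body presses on something with over 40 N, if the wrist force passes 120 N, or if a joint passes its speed limit or range.

## Working session

There is one attempt and no reset: what is moved stays moved. The work goes in short steps, Python scripts to look and compute and a tool call to move; the robot and the scene stay as the last step left them, time stands still between calls to the robot, and variables do not carry over. Pictures are saved under pics/ and viewed, and the job is handed in when it is done.

Besides the shell and the picture viewer there is one more tool, called after ">>>" as a command line: name --argument value ..., lists and objects as JSON in quotes. step_arm: Moves the arm, as the interface text tells. Its arguments: {"type":"object","properties":{"increments":{"type":"array","items":{"type":"number"}},"hand":{"type":"number"},"squeeze":{"type":"number"}},"required":["increments"]}

```bash
ls; mkdir -p pics; python3 - <<'E'
from plant import r,cams,ticket
import cv2,numpy as np
print(r.sense()); print(r.grip_point_offset)
for n in ["scene","top"]:
    p,d=cams.get_image(n); cv2.imwrite(f"pics/{n}0.png",p[:,:,::-1]); np.savez(f"pics/{n}0.npz",p=p,d=d); print(n,cams.calibration(n))
E
```

```text
pics
{'t': 0.0, 'joints': array([-1.48400565e+00,  3.42695366e-01,  1.52502365e+00, -1.80389390e-05,
        1.27538590e+00, -1.46003753e-01]), 'joint_vel': array([ 0.00026179,  0.00040893, -0.00152349, -0.00251688,  0.00043994,
        0.00183871]), 'joint_efforts': array([ 4.20894594e-04, -4.31240952e+01, -2.44216257e+01,  7.18799606e-02,
        5.60735771e-02, -1.18567600e-04]), 'position': array([ 121.09480854, -510.42462311,  226.05684399]), 'orientation': array([[ 2.30702484e-01, -9.73024328e-01, -1.48278046e-04],
       [-9.73023185e-01, -2.30702442e-01,  1.50507324e-03],
       [-1.49868098e-03, -2.02946158e-04, -9.99998856e-01]]), 'wrist_force': array([-0.11957271,  0.08706823, -0.2865113 ]), 'wrist_torque': array([-0.03894355, -0.00784031,  0.03767161]), 'width': 1.00037059207444}
18.8
scene {'fx': 376.1416780580922, 'fy': 376.1416780580922, 'cx': 261.8219262831355, 'cy': 187.36853543843557, 'R': array([[ 0.53708624,  0.84350056, -0.00672199],
       [ 0.67663034, -0.43556526, -0.5936786 ],
       [-0.50369609,  0.31430831, -0.80467418]]), 't': array([-286.54556061, -362.98052377, 1215.21458699])}
top {'fx': 387.4441157148417, 'fy': 387.4441157148417, 'cx': 259.12535762552955, 'cy': 188.92329190734253, 'R': array([[-0.0031195 , -0.99998213, -0.00509979],
       [-0.98448585,  0.00396577, -0.17541915],
       [ 0.17543624,  0.00447345, -0.98448063]]), 't': array([-28.01727817, 612.86751848, 885.5267918 ])}
```

View pics/scene0.png

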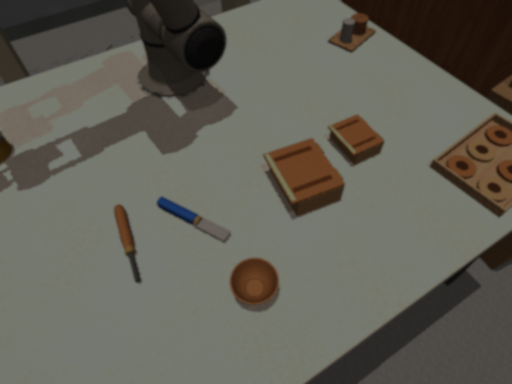

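View pics/top0.png

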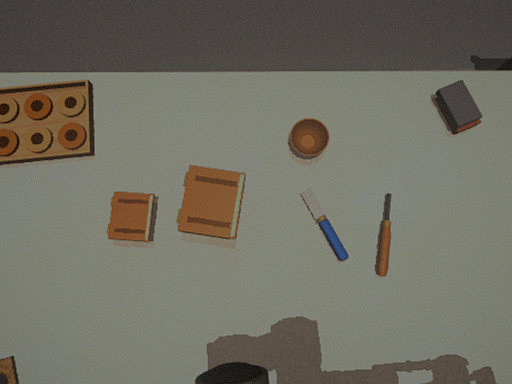

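Top view: the large case is at (212,203), with its pale front strip to the right at (239,205). The small look-alike case is at (132,217). The blue pry blade is at (333,240) with its tip at (306,190), the gouge is at (385,240) and the bowl at (309,138). Next I measure.

```bash
cat > h.py <<'E'
import numpy as np,cv2
from plant import r,cams,ticket
def ray(c,uv,z):
    R=np.array(c["R"]);t=np.array(c["t"]);uv=np.atleast_2d(np.asarray(uv,float))
    d=np.c_[(uv[:,0]-c["cx"])/c["fx"],(uv[:,1]-c["cy"])/c["fy"],np.ones(len(uv))]@R
    o=-R.T@t
    return o+d*((z-o[2])/d[:,2])[:,None]
def proj(c,X):
    p=np.atleast_2d(X)@np.array(c["R"]).T+np.array(c["t"])
    return np.c_[p[:,0]/p[:,2]*c["fx"]+c["cx"],p[:,1]/p[:,2]*c["fy"]+c["cy"]]
def comps(m,mn=30):
    n,l,s,ce=cv2.connectedComponentsWithStats(m.astype(np.uint8))
    return [(l==i,s[i],ce[i]) for i in range(1,n) if s[i,4]>=mn]
E
python3 - <<'E'
from h import *
for n in ["top","scene"]:
    z=np.load(f"pics/{n}0.npz");p=z["p"];c=cams.calibration(n)
    hsv=cv2.cvtColor(p,cv2.COLOR_RGB2HSV);H,S,V=cv2.split(hsv)
    b=comps((H>100)&(H<130)&(S>120))
    for m,s,ce in b:
        ys,xs=np.nonzero(m); w=ray(c,np.c_[xs,ys],26)
        rc=cv2.minAreaRect(w[:,:2].astype(np.float32)); print(n,"blue",s,ce.round(1),w.mean(0).round(1),rc)
    o=comps((H<18)&(S>110)&(V>50),150)
    for m,s,ce in o: print("  orange",s,ce.round(1),ray(c,ce,20).round(0))
z=np.load("pics/top0.npz");p=z["p"]
cr=cv2.resize(p[150:275,170:400],None,fx=3.4,fy=3.4,interpolation=cv2.INTER_CUBIC)
cv2.imwrite("pics/crop_top.png",np.clip(cr[:,:,::-1]*1.6,0,255).astype(np.uint8))
z=np.load("pics/scene0.npz");p=z["p"]
cr=cv2.resize(p[110:250,140:390],None,fx=3.2,fy=3.2,interpolation=cv2.INTER_CUBIC)
cv2.imwrite("pics/crop_sc.png",np.clip(cr[:,:,::-1]*1.6,0,255).astype(np.uint8))
E
```

```text
top blue [320 219  28  41 366] [333.8 239.6] [ 491.5 -211.9   26. ] ((492.0761413574219, -211.22377014160156), (105.99500274658203, 21.171337127685547), 27.749160766601562)
  orange [   0   83   92   79 5038] [ 44.7 122.4] [[797. 527.  20.]]
  orange [ 290  118   39   38 1146] [309.1 136.7] [[ 755. -159.   20.]]
  orange [ 178  165   67   74 3551] [209.4 201.8] [[587.  94.  20.]]
  orange [ 108  192   46   50 1797] [129.3 216.2] [[551. 293.  20.]]
  orange [377 225  13  51 461] [383.6 250.5] [[ 465. -334.   20.]]
  orange [  0 357  17  27 294] [  7.6 369.9] [[193. 557.  20.]]
scene blue [158 198  38  25 367] [176.2 209.6] [ 498.  -213.9   26. ] ((496.595458984375, -215.14834594726562), (103.95195770263672, 23.537887573242188), 28.293100357055664)
  orange [330  26  44  25 386] [352.   39.3] [[182. 591.  20.]]
  orange [491  75  21  27 305] [503.9  88.5] [[631. 804.  20.]]
  orange [ 332  115   51   48 1272] [358.7 136.8] [[547. 303.  20.]]
  orange [ 433  115   79   97 3942] [483.6 161.9] [[787. 512.  20.]]
  orange [ 269  139   75   76 3358] [307.3 175. ] [[577. 107.  20.]]
  orange [115 205  19  44 430] [123.4 226.5] [[ 471. -334.   20.]]
  orange [ 230  258   48   47 1755] [253.9 281.2] [[ 742. -152.   20.]]
```

View pics/crop_top.png

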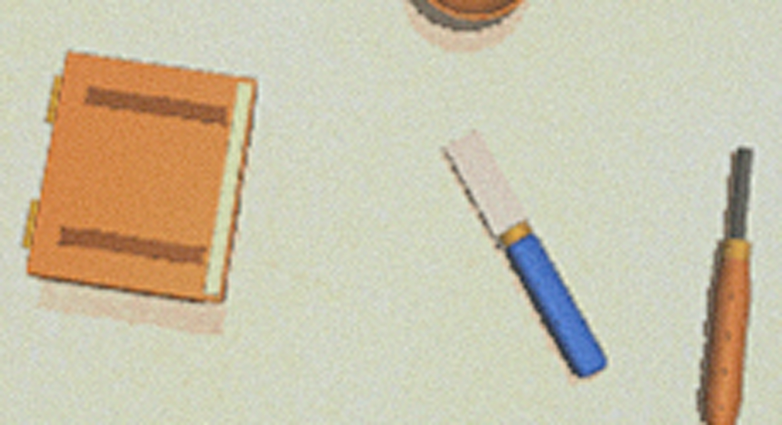

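View pics/crop_sc.png

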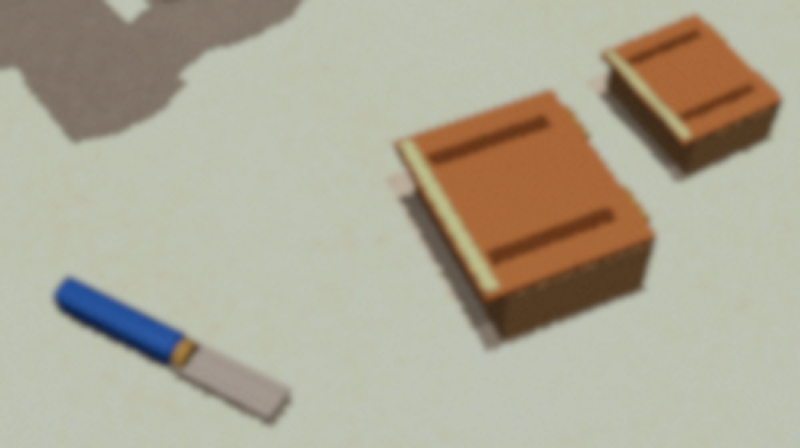

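The crops confirm the choice: the flat steel blade with the blue handle (not the gouge at crop (735,300)) and the larger case. Now for the poses.

```bash
python3 - <<'E'
from h import *
ct,cs=cams.calibration("top"),cams.calibration("scene")
T=np.array([[68,52],[256,80],[222,301],[27,273]])/3.4+[170,150]
S=np.array([[655,236],[492,297],[393,143],[555,91]])/3.2+[140,110]
for nm,c,q in (("top",ct,T),("scene",cs,S)):
    w=ray(c,q,68.5);print(nm,w.round(0).tolist())
    fm=(w[1]+w[2])/2; bm=(w[0]+w[3])/2; print(" front mid",fm,"back mid",bm,"len",np.linalg.norm(fm-bm),"W",np.linalg.norm(w[1]-w[2]),"yaw x",np.degrees(np.arctan2(*(bm-fm)[[1,0]])), "yaw y",np.degrees(np.arctan2(*(w[0]-w[3])[[1,0]])))
# blade tip mid, handle end mid
tt=np.array([[461,139],[588,373]])/3.4+[170,150]; ss=np.array([[278,406],[63,290]])/3.2+[140,110]
for c,q in ((ct,tt),(cs,ss)):
    a=ray(c,q[0],15.5)[0];b=ray(c,q[1],20)[0];d=(a-b)[:2];print(a,b,np.linalg.norm(d),np.degrees(np.arctan2(d[1],d[0])), "grip",b[:2]+d/np.linalg.norm(d)*75, a[:2]-d/np.linalg.norm(d)*120)
E
```

```text
top [[669.0, 137.0, 68.0], [648.0, 3.0, 68.0], [493.0, 26.0, 68.0], [512.0, 160.0, 68.0]]
 front mid [570.35375248  14.30811755  68.5       ] back mid [590.63163382 148.49872042  68.5       ] len 135.71407579557905 W 156.84026346740623 yaw x 81.40690404582439 yaw y -8.683186165666838
scene [[673.0, 138.0, 68.0], [653.0, 9.0, 68.0], [496.0, 27.0, 68.0], [519.0, 164.0, 68.0]]
 front mid [574.40308544  17.91287545  68.5       ] back mid [596.17184504 150.81125981  68.5       ] len 134.6694451678617 W 157.69272137550536 yaw x 80.69755869086171 yaw y -9.773501971681608
[ 614.15084637 -147.22043902   15.5       ] [ 443.11593417 -233.40369682   20.        ] 191.5215265057958 26.743205198530795 grip [ 510.0933578  -199.65425647] [ 506.98696856 -201.21954358]
[ 619.33749854 -147.52988956   15.5       ] [ 449.21674092 -235.5058438    20.        ] 191.5224287081494 27.345214783081573 grip [ 515.83586698 -201.05454422] [ 512.74689684 -202.65196889]
```

>>> step_arm --increments '[45,35,0,2,90,70,0,4,135,106,0,6,180,141,0,8,225,176,0,10,270,212,0,12,315,247,-10,13,355,278,-25,14,385,303,-45,14,401,315,-60,14]' --hand 0.35 --squeeze 60

```text
t: 1.35
position: [522.9, -194.3, 165.4]
orientation: [[0.461, -0.887, -0.001], [-0.887, -0.461, 0.001], [-0.001, 0.001, -1.0]]
wrist_force: [-0.5, -0.2, -0.4]
width: 0.649
```

>>> step_arm --increments '[0,0,0,0,0,0,0,0]'

```text
t: 1.6
position: [521.6, -196.9, 167.1]
orientation: [[0.459, -0.889, -0.0], [-0.889, -0.459, -0.001], [0.001, 0.0, -1.0]]
wrist_force: [-0.2, 0.1, 0.6]
width: 0.651
```

```bash
cat >> h.py <<'E'
def wcal(s=None):
    s=s or r.sense();c=dict(cams.calibration("wrist"));M=np.array(c["mount"]);Rw=np.array(s["orientation"]);
    Rc=Rw@M[:3,:3];tc=Rw@M[:3,3]+s["position"];c["R"]=Rc.T;c["t"]=-Rc.T@tc;return c
def snap(n,f):
    c=wcal() if n=="wrist" else cams.calibration(n)
    p,d=cams.get_image(n);cv2.imwrite(f"pics/{f}.png",p[:,:,::-1]);np.savez(f"pics/{f}.npz",p=p,d=d);return p,d,c
E
python3 - <<'E'
from h import *
s=r.sense();print(s["t"],s["position"],s["orientation"].round(3),s["width"],s["joints"])
p,d,c=snap("wrist","w1")
hsv=cv2.cvtColor(p,cv2.COLOR_RGB2HSV);H,S,V=cv2.split(hsv)
for m,st,ce in comps((H>100)&(H<130)&(S>120),100):
    ys,xs=np.nonzero(m);w=ray(c,np.c_[xs,ys],28);print(st,ce,w.mean(0),cv2.minAreaRect(w[:,:2].astype(np.float32)))
print("expected grip px",proj(c,[[511,-201,14],[522,-195.5,14]]))
E
```

```text
1.6 [ 521.57384725 -196.86240143  167.14220409] [[ 0.459 -0.889 -0.   ]
 [-0.889 -0.459 -0.001]
 [ 0.001  0.    -1.   ]] 0.6511080069290893 [-4.98068316e-01  4.53606764e-01  1.52333432e+00 -5.94935501e-04
  1.16439348e+00  5.96651289e-01]
[ 247  161   20   88 1663] [256.91461215 203.63379435] [ 497.8912572  -209.80008611   28.        ] ((495.3692321777344, -210.74880981445312), (104.53260040283203, 21.19152069091797), 27.802248001098633)
expected grip px [[255.32492055 187.57763066]
 [255.43892557 177.29044661]]
```

View pics/w1.png

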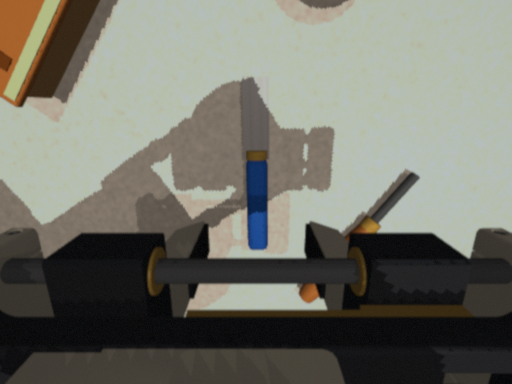

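The wrist view shows the blue handle centred between the jaws, columns 247–267 and rows 160–249, aligned with them. I descend.

>>> step_arm --increments '[4,2,-40,0,4,2,-80,0,4,2,-115,0,4,2,-140,0,4,2,-155,0,4,2,-163,0,4,2,-163,0,4,2,-163,0]'

```text
t: 2.65
position: [526.7, -194.2, 4.7]
orientation: [[0.459, -0.888, 0.002], [-0.888, -0.459, -0.001], [0.002, -0.001, -1.0]]
wrist_force: [-0.4, -0.3, 0.2]
width: 0.649
```

>>> step_arm --increments '[0,0,0,0,0,0,0,0,0,0,0,0,0,0,0,0,0,0,0,0]' --hand 1 --squeeze 60

```text
t: 3.28
position: [526.2, -193.9, 3.8]
orientation: [[0.459, -0.888, 0.0], [-0.888, -0.459, -0.0], [0.0, -0.0, -1.0]]
wrist_force: [0.4, -0.6, 1.0]
width: 0.257
```

>>> step_arm --increments '[0,0,20,0,0,0,39,0,0,0,39,9,4,12,39,18,8,25,39,27,12,37,39,36,16,50,39,45,20,62,39,53.5,24,74,39,53.5,24,74,39,53.5]'

```text
t: 4.53
position: [550.2, -119.1, 42.6]
orientation: [[0.987, -0.161, -0.0], [-0.161, -0.987, 0.0], [-0.0, -0.0, -1.0]]
wrist_force: [-0.3, -0.1, -1.8]
width: 0.251
```

```bash
python3 - <<'E'
from h import *
s=r.sense();print(s["t"],s["position"],s["orientation"].round(3),s["width"],s["wrist_force"])
p,d,c=snap("wrist","w2");p2,d2,c2=snap("scene","s2");p3,d3,c3=snap("top","t2")
def crop(p,a,b,e,f,k,n): cv2.imwrite(f"pics/{n}.png",np.clip(cv2.resize(p[a:b,e:f],None,fx=k,fy=k,interpolation=cv2.INTER_CUBIC)[:,:,::-1].astype(float)*1.5,0,255))
crop(p2,100,260,150,380,3.4,"s2c");crop(p3,130,290,170,390,3.4,"t2c")
E
```

```text
4.525 [ 550.23606472 -119.06315875   42.60214217] [[ 0.987 -0.161 -0.   ]
 [-0.161 -0.987  0.   ]
 [-0.    -0.    -1.   ]] 0.2508993417414565 [-0.29033799 -0.1215376  -1.75131732][ WARN:0@4.978] global loadsave.cpp:1063 imwrite_ Unsupported depth image for selected encoder is fallbacked to CV_8U.
```

View pics/w2.png

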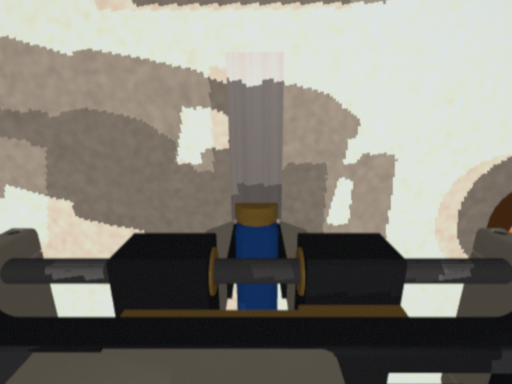

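View pics/s2c.png

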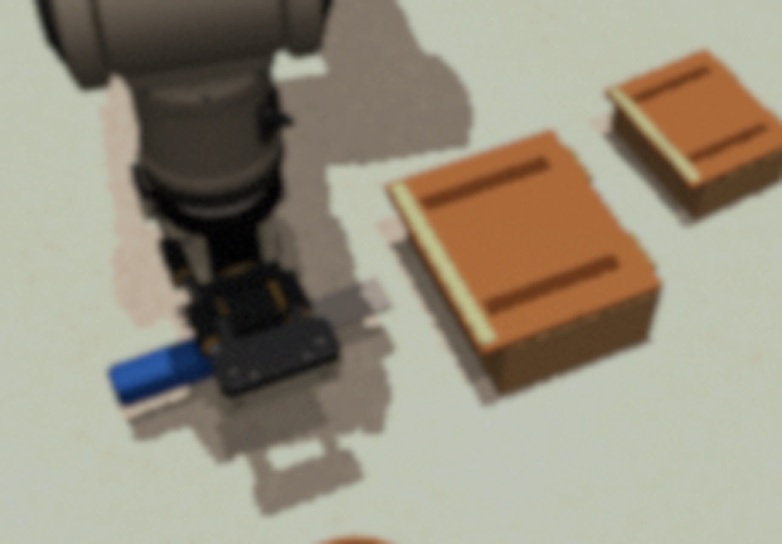

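View pics/t2c.png

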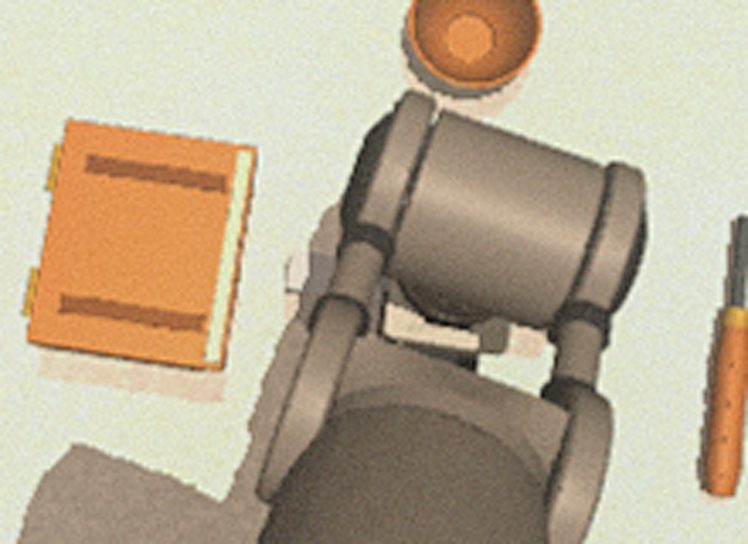

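```bash
python3 - <<'E'
from h import *
z=np.load("pics/w2.npz");d=z["d"];c=wcal()
R=c["R"];o=-R.T@c["t"]
for v in (60,75,100,130,160,180,195):
  for u in (240,255,270):
    k=d[v,u];X=R.T@(np.array([(u-c["cx"])/c["fx"]*k,(v-c["cy"])/c["fy"]*k,k])-c["t"]);print(v,u,X.round(1),end=' ')
  print()
a=np.radians(81.0);u=np.array([.161,.987,0]);P=np.array([550.2,-119.1,54.1])
print(proj(c,[P+u*107,P+u*107+[14,-2,0],P+u*107-[14,-2,0]]))
E
```

```text
60 240 [558.4 -20.9  54.9] 60 255 [565.5 -22.1  55.2] 60 270 [572.7 -23.   53.6] 
75 240 [557.2 -27.4  54.3] 75 255 [564.4 -28.7  55.3] 75 270 [571.6 -29.9  55.8] 
100 240 [555.2 -38.9  54.5] 100 255 [562.6 -40.1  54.8] 100 270 [570.  -41.3  54.5] 
130 240 [552.5 -53.3  54.4] 130 255 [560.2 -54.6  54.5] 130 270 [567.8 -55.8  54.2] 
160 240 [549.7 -68.7  54.1] 160 255 [557.6 -69.9  55. ] 160 270 [565.4 -71.   55.9] 
180 240 [547.8 -79.4  54.6] 180 255 [555.8 -80.8  54.1] 180 270 [563.9 -82.   54.8] 
195 240 [546.4 -87.6  55.1] 195 255 [554.5 -89.   55. ] 195 270 [562.6 -90.2  55.5] 
[[256.01586452  40.04107098]
 [285.8962471   39.37009254]
 [226.17028134  40.71126798]]
```

The blade is held level with its top at z≈54.7 and its tip at (566,-19), 36 mm short of the lid edge and in line with the case axis. I insert it 28 mm past the edge.

>>> step_arm --increments '[2,14,0,0.3,4,28,0,0.3,6,40,0,0.3,8,52,0,0.3,10,63,0,0.3,10,63,0,0.3]'

```text
t: 5.42
position: [560.3, -55.9, 42.7]
orientation: [[0.988, -0.153, 0.0], [-0.153, -0.988, -0.0], [0.0, -0.0, -1.0]]
wrist_force: [-0.0, 0.3, -1.7]
width: 0.254
```

```bash
cat >> h.py <<'E'
def crop(p,a,b,e,f,k,n): cv2.imwrite(f"pics/{n}.png",np.clip(cv2.resize(p[a:b,e:f],None,fx=k,fy=k,interpolation=cv2.INTER_CUBIC)[:,:,::-1].astype(float)*1.5,0,255).astype(np.uint8))
E
python3 - <<'E'
from h import *
s=r.sense();print(s["t"],s["position"],s["wrist_force"],s["wrist_torque"])
p,d,c=snap("wrist","w3");p2,d2,c2=snap("scene","s3");
crop(p2,100,260,150,380,3.4,"s3c")
E
```

```text
5.425 [560.27114618 -55.90454082  42.73746766] [-0.04849734  0.26582755 -1.73292335] [-0.0406426  -0.08346779 -0.02670263]
```

View pics/w3.png

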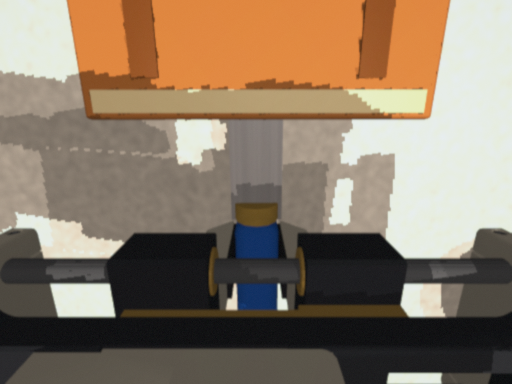

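View pics/s3c.png

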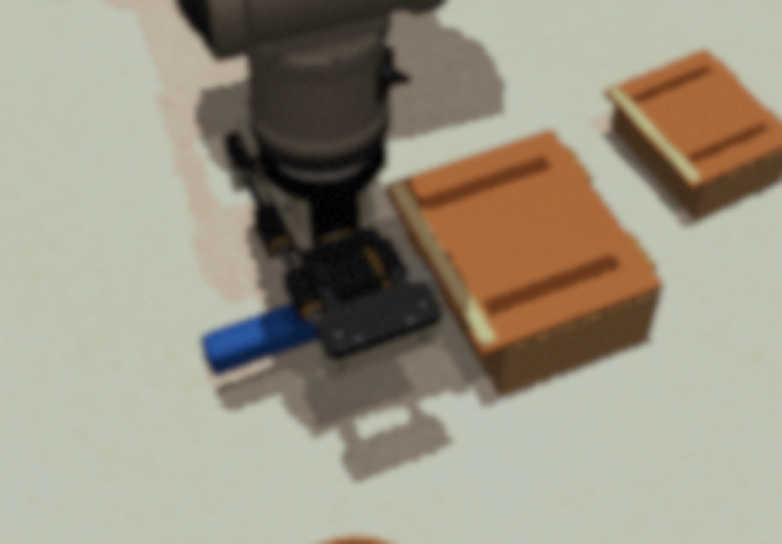

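The blade is under the lid: it passes below the pale strip at (256,118), centred on a lid that spans columns 88–432. I start lifting along the lid's arc.

>>> step_arm --increments '[0,0,6,0,0,0,12,0,0,0.5,17,0,0,1,23,0,0.5,2.5,28.5,0,0.5,4,35.5,0,1,6.5,42.5,0,1,6.5,42.5,0]'

```text
t: 6.52
position: [561.5, -50.0, 86.1]
orientation: [[0.988, -0.154, 0.001], [-0.154, -0.988, 0.0], [0.001, -0.0, -1.0]]
wrist_force: [-0.2, -0.4, -1.1]
width: 0.254
```

```bash
python3 - <<'E'
from h import *
s=r.sense();print(s["t"],s["position"],s["wrist_force"],s["wrist_torque"])
p,d,c=snap("wrist","w4");p2,d2,c2=snap("scene","s4");
crop(p2,100,260,150,380,3.4,"s4c");print(cams.calibration("wrist")["mount"])
R=c["R"]
for v in (130,145,160,175,190):
    k=d[v,256];print(v,(R.T@(np.array([(256-c["cx"])/c["fx"]*k,(v-c["cy"])/c["fy"]*k,k])-c["t"])).round(1))
for v in (10,30,50,70,90,100,110):
    k=d[v,200];print(v,(R.T@(np.array([(200-c["cx"])/c["fx"]*k,(v-c["cy"])/c["fy"]*k,k])-c["t"])).round(1))
E
```

```text
6.525 [561.53410113 -50.04531283  86.05347938] [-0.24538007 -0.35279415 -1.13897049] [-0.09065527 -0.03728245  0.00301595]
[[ 9.99999587e-01 -8.99631500e-04  1.30962990e-04  1.66306728e-01]
 [ 8.24799127e-04  9.58379372e-01  2.85496584e-01 -7.72460209e+01]
 [-3.82353948e-04 -2.85496358e-01  9.58379718e-01 -1.58121165e+02]
 [ 0.00000000e+00  0.00000000e+00  0.00000000e+00  1.00000000e+00]]
130 [571.7  15.6  98.3]
145 [570.5   7.7  96.4]
160 [569.3   0.   97.5]
175 [568.   -7.8  98.7]
190 [566.7 -16.4  97.6]
10 [554.9  72.2 100.1]
30 [553.6  63.5 103. ]
50 [552.5  54.6 107.1]
70 [551.3  46.1 110. ]
90 [550.3  37.5 114.6]
100 [549.6  33.4 115.4]
110 [548.   29.3 112.1]
```

View pics/w4.png

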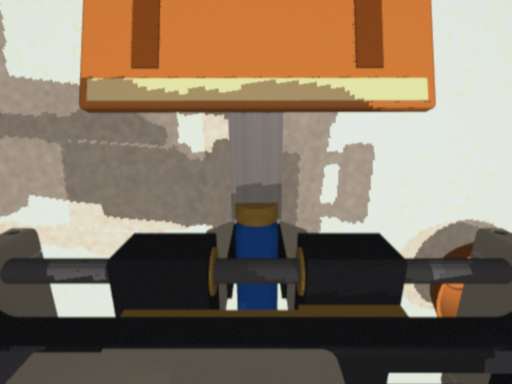

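View pics/s4c.png

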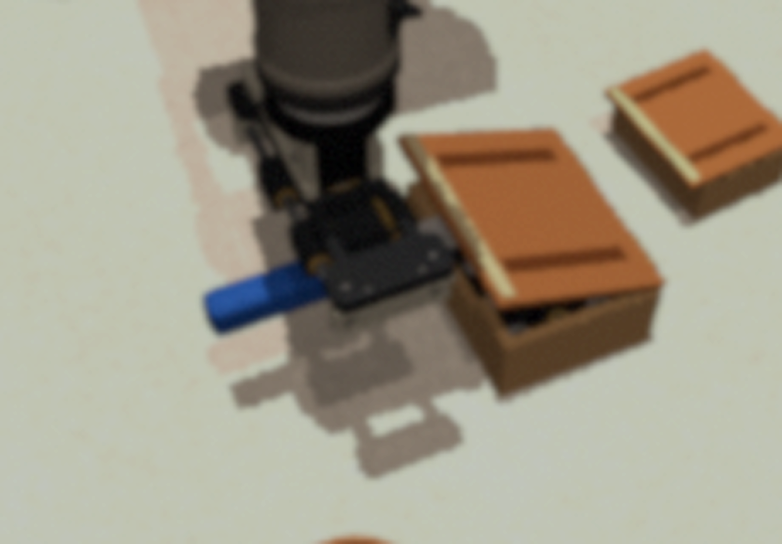

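The lid is at about 22° by depth, and the blade is still level in the grip (top z≈97.5 along its length). I continue along the arc.

>>> step_arm --increments '[0.5,2.5,6,0,1,5,12,0,1.5,8.5,18,0,2,12,23.5,0,2.5,16,29,0,3,20,34,0,4.5,29,43.5,0,6,39,51.5,0,8,50,58.5,0,8,50,58.5,0]'

```text
t: 7.88
position: [569.7, 1.1, 144.6]
orientation: [[0.988, -0.153, 0.002], [-0.153, -0.988, 0.001], [0.002, -0.001, -1.0]]
wrist_force: [0.0, -0.8, -1.8]
width: 0.258
```

```bash
python3 - <<'E'
from h import *
s=r.sense();print(s["t"],s["position"],s["wrist_force"],s["wrist_torque"])
p,d,c=snap("wrist","w5");p2,d2,c2=snap("scene","s5");
crop(p2,80,260,150,380,3.3,"s5c")
R=c["R"]
for v in range(10,195,15):
    print(v,[(R.T@(np.array([(u-c["cx"])/c["fx"]*k,(v-c["cy"])/c["fy"]*k,k])-c["t"])).round(1).tolist() for u in (170,256) for k in [d[v,u]]])
E
```

```text
7.875 [569.6507131    1.11061014 144.5526713 ] [ 0.01487629 -0.80272347 -1.83464919] [-0.03648533 -0.08766645 -0.0136309 ]
10 [[542.1, 136.5, 125.4], [589.7, 130.3, 121.5]]
25 [[546.4, 121.6, 151.6], [587.3, 115.2, 151.7]]
40 [[551.0, 108.9, 177.0], [585.5, 103.7, 176.4]]
55 [[552.0, 101.5, 186.4], [584.4, 96.4, 186.9]]
70 [[550.0, 96.9, 183.4], [583.6, 91.7, 183.3]]
85 [[513.9, 106.5, 56.7], [583.1, 88.1, 156.7]]
100 [[511.8, 94.8, 59.4], [582.0, 81.2, 156.4]]
115 [[509.2, 83.0, 60.3], [580.9, 74.0, 156.1]]
130 [[506.1, 71.0, 59.9], [579.7, 66.7, 156.4]]
145 [[503.3, 58.6, 60.6], [578.6, 59.1, 156.5]]
160 [[500.2, 45.9, 60.9], [577.3, 51.3, 156.8]]
175 [[475.7, 21.5, 0.1], [576.1, 43.3, 156.9]]
190 [[471.2, 4.3, -0.9], [574.8, 35.0, 156.8]]
```

View pics/w5.png

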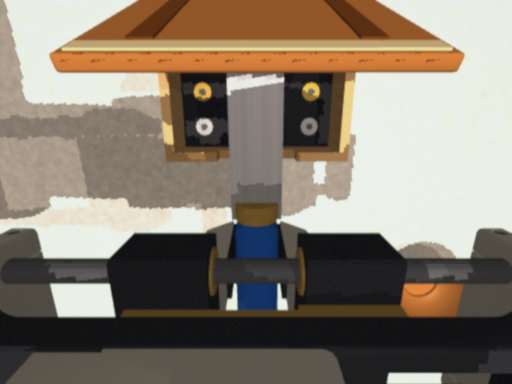

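View pics/s5c.png

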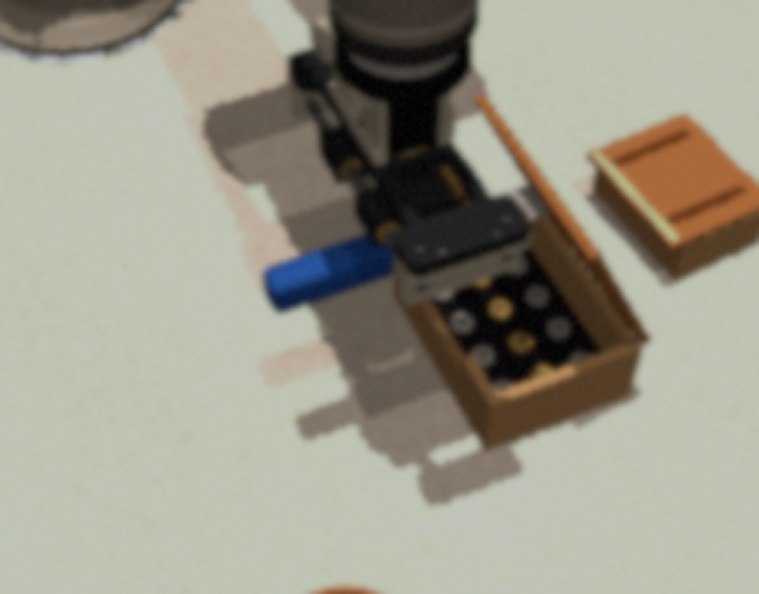

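The lid is at about 62°: its front edge is at row 60 in the wrist view and the blade tip touches its underside near (256,80). I push on to about 82°.

>>> step_arm --increments '[0.8,5,2.5,0,1.5,10,4.5,0,2.5,15,6.5,0,3.2,20.5,8.5,0,4,26,10,0,5,31,11,0,5.5,35.5,11.5,0,5.5,35.5,11.5,0]'

```text
t: 8.98
position: [574.9, 35.8, 155.4]
orientation: [[0.988, -0.154, 0.001], [-0.154, -0.988, 0.001], [0.001, -0.001, -1.0]]
wrist_force: [-0.3, -0.5, -2.7]
width: 0.257
```

```bash
python3 - <<'E'
from h import *
s=r.sense();print(s["t"],s["position"],s["wrist_force"])
p2,d2,c2=snap("scene","s6");p,d,c=snap("wrist","w6")
crop(p2,80,260,150,380,3.3,"s6c")
R=c["R"]
for v in range(5,120,10):
    print(v,[(R.T@(np.array([(u-c["cx"])/c["fx"]*k,(v-c["cy"])/c["fy"]*k,k])-c["t"])).round(1).tolist() for u in (170,256) for k in [d[v,u]]])
E
```

```text
8.975 [574.91138926  35.82425659 155.40144809] [-0.28712874 -0.46178676 -2.72486548]
5 [[518.5, 220.6, 0.2], [601.9, 208.2, -1.5]]
15 [[516.3, 212.4, -0.4], [600.5, 199.3, -0.3]]
25 [[559.7, 146.3, 196.2], [591.4, 140.9, 197.9]]
35 [[559.3, 142.6, 197.8], [590.8, 137.4, 199.0]]
45 [[558.1, 139.6, 196.5], [590.4, 134.5, 197.0]]
55 [[536.3, 153.5, 113.5], [590.6, 136.0, 167.2]]
65 [[521.2, 157.1, 60.8], [589.9, 131.7, 166.7]]
75 [[519.1, 149.7, 60.2], [589.2, 127.2, 167.2]]
85 [[517.2, 141.9, 60.2], [588.5, 122.6, 167.8]]
95 [[515.4, 134.0, 60.8], [587.8, 118.1, 167.0]]
105 [[513.1, 126.1, 59.6], [587.0, 113.4, 166.8]]
115 [[511.2, 117.9, 60.1], [586.3, 108.6, 168.1]]
```

View pics/s6c.png

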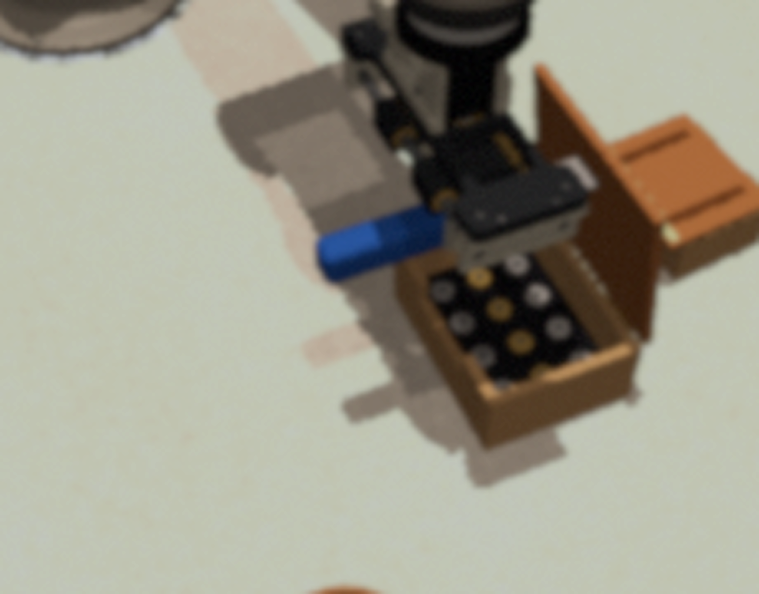

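View pics/w6.png

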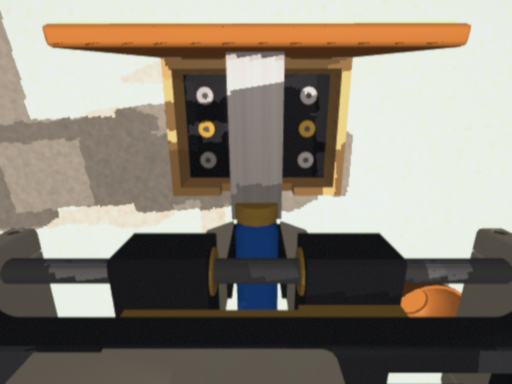

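The lid stands at about 82°. I back straight out along the blade.

>>> step_arm --increments '[-1,-6,0,0,-3,-20,0,0,-7,-45,0,0,-12,-75,0,0,-17,-110,0,0,-23,-145,0,0,-28,-175,0,0,-31,-195,-20,0,-31,-198,-60,0,-31,-198,-100,0]'

```text
t: 10.32
position: [543.4, -164.7, 54.6]
orientation: [[0.988, -0.156, 0.001], [-0.156, -0.988, -0.001], [0.002, 0.001, -1.0]]
wrist_force: [-0.5, 0.1, -1.3]
width: 0.257
```

```bash
python3 - <<'E'
from h import *
s=r.sense();print(s["t"],s["position"],s["wrist_force"],s["width"])
p,d,c=snap("wrist","w7");R=c["R"]
for v in range(60,200,20):
    print(v,[(R.T@(np.array([(u-c["cx"])/c["fx"]*k,(v-c["cy"])/c["fy"]*k,k])-c["t"])).round(1).tolist() for u in (256,) for k in [d[v,u]]])
E
```

```text
10.325 [ 543.41916438 -164.65988505   54.59414083] [-0.45722114  0.11029799 -1.29598094] 0.2572907591901335
60 [[558.9, -66.5, 66.4]]
80 [[557.5, -75.3, 66.0]]
100 [[556.0, -84.6, 66.8]]
120 [[554.5, -94.2, 66.1]]
140 [[552.9, -104.2, 66.1]]
160 [[551.2, -114.6, 65.9]]
180 [[549.6, -125.1, 67.3]]
```

View pics/w7.png

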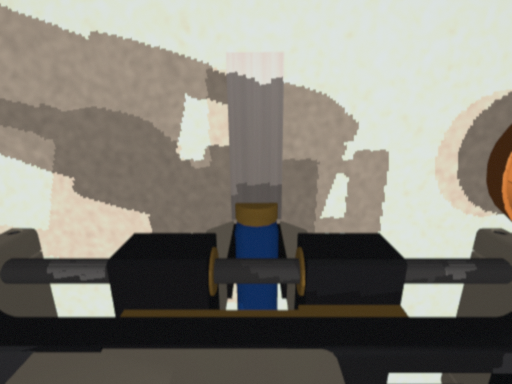

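The blade is still level in the grip over open bench. I lower it gently.

>>> step_arm --increments '[0,0,-15,0,0,0,-28,0,0,0,-38,0,0,0,-44,0,0,0,-47,0,0,0,-48.5,0,0,0,-49.5,0,0,0,-49.5,0,0,0,-49.5,0]'

```text
t: 11.5
position: [543.7, -162.9, 5.9]
orientation: [[0.988, -0.154, 0.0], [-0.154, -0.988, -0.0], [0.0, 0.0, -1.0]]
wrist_force: [1.3, 0.5, -0.8]
width: 0.261
```

>>> step_arm --increments '[0,0,-0.7,0,0,0,-1.4,0,0,0,-1.4,0,0,0,-1.4,0]'

```text
t: 12.0
position: [543.6, -162.8, 4.3]
orientation: [[0.988, -0.154, 0.0], [-0.154, -0.988, -0.0], [0.0, 0.0, -1.0]]
wrist_force: [-0.3, -1.1, -0.4]
width: 0.256
```

>>> step_arm --increments '[0,0,-0.6,0,0,0,-0.6,0,0,0,-0.6,0]'

```text
t: 12.38
position: [543.7, -162.9, 3.8]
orientation: [[0.988, -0.154, 0.0], [-0.154, -0.988, -0.0], [0.0, 0.0, -1.0]]
wrist_force: [0.1, -0.2, -0.8]
width: 0.259
```

>>> step_arm --increments '[0,0,0,0,0,0,0,0,0,0,0,0,0,0,0,0,0,0,0,0]' --hand 0.4

```text
t: 13.0
position: [543.6, -162.9, 3.7]
orientation: [[0.988, -0.154, 0.0], [-0.154, -0.988, -0.0], [0.0, 0.0, -1.0]]
wrist_force: [0.2, -0.7, 0.2]
width: 0.597
```

>>> step_arm --increments '[0,0,10,0,0,0,30,0,0,0,70,0,0,0,120,0,0,0,170,0,-30,-30,200,0,-70,-80,220,0,-110,-130,220,0,-140,-160,220,0,-140,-160,220,0]'

```text
t: 14.25
position: [401.6, -325.0, 224.6]
orientation: [[0.987, -0.159, 0.0], [-0.159, -0.987, -0.001], [0.001, 0.001, -1.0]]
wrist_force: [0.5, -0.3, -0.4]
width: 0.602
```

```bash
python3 - <<'E'
from h import *
s=r.sense();print(s["t"],s["position"],s["wrist_force"],s["width"])
snap("scene","s8");snap("top","t8")
E
```

```text
14.25 [ 401.62175739 -324.96574831  224.56051654] [ 0.50139087 -0.25841352 -0.44338287] 0.6019554717793354
```

View pics/s8.png

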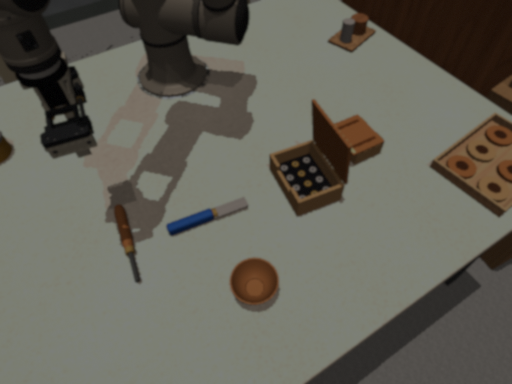

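View pics/t8.png

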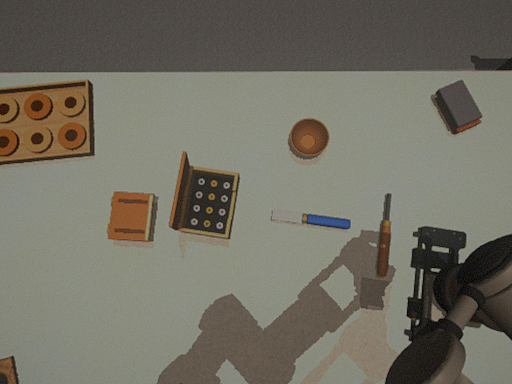

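The lid stands open at top (182,195), the pry blade lies flat on open bench at top (310,219), and the gouge (384,235) and bowl (309,138) have not moved. The arm is clear, so I hand in.

```bash
python3 - <<'E'
from h import *
print(ticket.sign_off(), r.sense()["t"])
E
```

```text
the job is handed in; nothing more can be done
the job is handed in; nothing more can be done
```

The case is open: I levered the lid up with the blue-handled pry blade to about 82° by wrist-camera depth. Then I laid the blade back down on the open bench. The job was handed in at about 14.4 s.

- **Gripping and lifting:** I gripped the blade by its handle and slid it about 28 mm under the middle of the lid's front edge. I then raised it along the lid's arc. The blade showed no sign of slipping or tilting in the grip.
- **Last checks:** The final scene and top pictures show the lid still standing open, with the blade lying flat and clear of everything. The gouge and bowl look to be where they started, and the arm is away from everything.
- **Forces and contact:** Wrist force readings, taken at the end of each move, never went above about 3 N. I saw no contact between the gripper or arm and the case.
- **Disagreements:** The top and scene cameras disagreed by about 4 to 6 mm on positions. The grip also landed about 19 mm forward of the marked grip point, where I had aimed for about 12 mm. Neither affected the result.

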